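# Hook the pedal's return spring onto its anchor post with the spring puller

## Robot

A 6-joint arm with a two-finger parallel gripper is mounted at the origin on the work surface; the furniture and walls round the work are solid. World frame = base frame: x ahead of the robot, y to its left, z up, the work surface at z = 0. Lengths are in m, angles in degrees, forces in N, time in s.
With the tool pointing down it reaches from about 0.4 to 0.825 m from the base axis. Payload 7 kg.
Tool frame: the origin (TCP) lies on the centre line of the jaws, within the pads' length; the fingertips stand 19 mm ahead of it and the grasp point (between the pads) is the TCP; z points along the fingers, y is the line along which they close (so a half turn about z gives the same grasp; the last joint's range is limited). The gripper opens to 88 mm and grips with 3 to 60 N. Pads are 19 mm wide; open, the fingers measure 130 mm over their backs; the gripper's body (78 mm by 193 mm) begins 47 mm behind the grasp point.
Start: joints at [-55.342, 20.546, 0.682, 0, -70.136, -16.507], TCP at [0.21, -0.641, 0.246] pointing down, gripper open.
Joint ranges: [-176.03, 176.03], [-82.01, 121.73], [-58.28, 71.71], [-173.87, 95.51], [-174.79, -0.11], [-173.66, 173.66]. Speed limits (degrees/s): [136.94, 136.94, 172.46, 180, 180, 180].

## Interface

Orientations are given as [roll, pitch, yaw] about the fixed x, y, z axes, in that order (R = Rz(yaw) Ry(pitch) Rx(roll)).
In Python, from plant import get_state, capture, close_job gives the robot as it stands.
- The arm moves only by the tool apply_moves, never from a script. Its argument "targets" is a list of rows, each a list of 7 numbers: the opening, from 0 (shut) to 1 (fully open), then the shift along the tool's x, y, z normalised to -1 to 1, where 1 is 1000 mm, then the turn, a rotation vector about the tool's x, y, z normalised to -1 to 1, where 1 is 90 degrees. In form: [[claw, tx, ty, tz, ax, ay, az], ...]. A call has 1 to 20 rows; each row shifts and turns the commanded pose from where the row before left it, along the tool's axes as they then stand; what a row does not reach is not made up. A row lasts 1/12 s, in which the tool goes at most 41.7 mm and 7.16 degrees, less where a joint would pass 70% of its speed; a pose out of reach is approached as far as the arm can. A call with a number of a shift or a turn outside -1 to 1 is refused whole. A call with a gripper value outside its range is refused whole. The fingers move at their own pace and stop on an object; "newtons" is the grip in N (left out, the last holds). Time passes only in rows, so rows that do not move let the fingers close. It gives the time, the measured TCP pose, the force, the opening and the grip force at its end, in the units of the state.
- get_state(): the state, without advancing time (a new reading comes with each control period).
- capture(name): name is "side" or "top" or "wrist"; returns a dict with "frame" (384x512x3 uint8, red, green, blue), "range_z" (384x512 float32, m along the optical axis (not along the pixel's ray), 0 where there is no reading), "camera_matrix" (3x3 intrinsics, pixels), "k1" (the pictures are not rectified: a ray, as slopes to the right and down, at radius r is drawn at 1 + k1 r^2 times it, then the intrinsics apply), "T" (4x4, takes a point from camera to world coordinates). Camera axes: x right, y down, z forward; pixel columns grow to the right and rows downward; lengths in m; the calibration is good to about 2 mm. A picture is of the moment at which its call begins.
- close_job(): hands the job in; it is judged then, once.
The state is a dict: "time_s": time; "joints": joint angles; "qd": joint speeds; "joint_torque": joint torques, N m; "tcp_pos": TCP position; "eef_rot": TCP orientation; "contact_force": force on the tool from outside, world axes, zero at the start; "moment": the same for the moment, N m; "gripper_width": finger opening in m; "gripper_force": force on a finger pad.
Only numpy, scipy, OpenCV 4.12 (cv2) and the standard library are available. Lean on these libraries where they do the work, as an engineer would, in place of code of your own. Each camera call takes 0.05 s, during which the arm holds its last target. There are 200 camera calls.

## Task

Hook the wheel pedal's loose return spring onto the brass anchor post. Take the red-handled spring puller from its stand, put its straight nose down into the yellow ring at the end of the spring, stretch the spring past the post, swing it over and ease it back so that the hook holds on the post; keep your fingers off the spring. Then put the puller back upright in the hole it came from, and leave the black-handled scraper in its place.

Things in the scene. Friction and masses are not known exactly. Their poses are not given: they have to be found in the camera images.
- puller: Spring puller, 0.12 kg: red square handle 22x22 mm over a round collar (48 mm wide), straight round nose 9 mm thick below, on one axis. Hangs upright by the collar in one of two holes of the stand. Origin: on the axis at the collar's underside; z up (handle from 9 to 63 mm above the origin, nose to 62 mm below it); x, y square to the handle's faces. It pulls anywhere inside the ring.
- hook: J hook of 5 mm wire at the spring's free end, level, 35 mm above the table, never up or down. Origin: where the post's axis lies when seated. x: outward along the spring; z up. Mouth opens to -y (the post's side) and back to -x: shank at y=+13.5 mm, bend 22 mm wide inside, lip at y=-13.5 mm ending at x=-15 mm. To let the post in, pull the origin 22 to 60 mm past it, swing, ease back.
- pull_ring (a point): Centre of the yellow pull ring, level, 30 mm clear inside, 40 mm outside, fixed to the hook 26 mm beyond its origin; x outward along the spring, z up. The spring swings level about its fixed eye and stays where swung; at the start it is slack, 35 mm short of the seat and 0.22 to 0.34 rad off the eye-to-post line. 80 N/m: 3.6 N seated, about 6 N when past the post.
- anchor_post (a point): Brass anchor post, 12 mm thick, domed top 62 mm above the table, on the fixed green pedal plate (8 mm thick; black ribbed pedal on it lower than 60 mm). This point: on the post's axis at the hook's height, 35 mm. z up; y: level, from the spring's fixed eye towards the post; the eye's pivot is 165 mm from the post along -y. The slack spring lies to the -x side of that line.
- stand: Wooden tool stand, 185x70 mm, top 82 mm above the table, fixed. Two square holes, 26 mm wide, at x = -47.5 and +47.5 mm; one holds the puller, the other the scraper, either way round. Origin: under its centre, on the table; x along its length, z up.
- scraper: Black-handled scraper, not the tool for this job: handle and collar as on the puller, flat blade below. Hangs upright in the other hole of the stand. Origin at the collar's underside, z up.

How it is judged (in metres and radians):
On the way, in this order (a step that is already met when the one before it is completed fails the run):
1. the spring is stretched with the puller (contact force between puller and hook above 1 N and distance of hook from where it was at the start of the episode above 0.03 m), for 0.2 s.
2. the hook sits on the anchor post and the puller is out of the ring (horizontal distance between hook and anchor_post below 0.01 m and height (world z) of puller above 0.102 m), for 0.2 s.
At the end, for the whole second after the job is handed in: The spring's hook is seated on the brass post (hook origin within 10 mm of the post's axis, at rest), the puller hangs upright (within 10 degrees) and at rest within 20 mm of where it started, in its own hole of the stand, and the scraper is within 20 mm of where it started (horizontal distance between hook and anchor_post below 0.01 m and linear speed of each of hook, puller below 0.02 m/s and distance of each of puller, scraper from where it was at the start of the episode below 0.02 m and angle between puller's own z axis and vertical below 0.17 rad); the robot touches nothing.
It fails at once if the fingers pull or push the spring's hook (contact force between the fingers and hook above 0.5 N).
It fails at once if the scraper is taken from its place (distance of scraper from where it was at the start of the episode above 0.04 m).
It also fails if it takes over 54 s, if anything falls off the work surface, if the arm or the gripper's body presses on something with over 40 N, if the wrist force passes 120 N, or if a joint passes its speed limit or range.

## Working session

There is one attempt and no reset: what is moved stays moved. The work goes in short steps, Python scripts to look and compute and a tool call to move; the robot and the scene stay as the last step left them, time stands still between calls to the robot, and variables do not carry over. Pictures are saved under pics/ and viewed, at most 10 in all, crops included, and the job is handed in when it is done.

Besides the shell and the picture viewer there is one more tool, called after "Request:" as name(argument=value, ...) on one line, values as JSON. apply_moves: Moves the arm, as the interface text tells. Scaled input: -1 to 1 covers 1000 mm each way for a shift and 90 degrees each way for a turn. Its arguments: {"type":"object","properties":{"targets":{"type":"array","items":{"type":"array","items":{"type":"number"}}},"newtons":{"type":"number"}},"required":["targets"]}

```bash
mkdir -p pics; ls; cat > h.py <<'E'
import numpy as np, cv2, pickle
from plant import get_state, capture, close_job
def snap(n):
    c=capture(n); return c
def pts(c):
    """world xyz image from depth"""
    K=np.array(c["camera_matrix"]);k=c["k1"];h,w=c["range_z"].shape
    u,v=np.meshgrid(np.arange(w),np.arange(h))
    xy=np.stack([u,v],-1).reshape(-1,1,2).astype(np.float64)
    n=cv2.undistortPoints(xy,K,np.array([k,0,0,0.])).reshape(h,w,2)
    z=c["range_z"]; P=np.dstack([n[...,0]*z,n[...,1]*z,z]); T=np.array(c["T"])
    return P@T[:3,:3].T+T[:3,3], np.dstack([n,np.ones((h,w))])@T[:3,:3].T, T[:3,3]
def plane(c,h):
    P,R,o=pts(c); s=(h-o[2])/R[...,2]; return o+R*s[...,None]
E
python3 - <<'E'
from h import *
s=get_state(); print(s)
for n in("top","side"):
    c=snap(n); pickle.dump(c,open(n+'0.pkl','wb')); cv2.imwrite(f'pics/{n}0.png',cv2.resize(c["frame"][...,::-1],(768,576)))
    print(n,c["camera_matrix"],c["k1"],c["T"])
E
```

```text
pics
{'time_s': 0.0, 'joints': array([-5.53435435e+01,  2.05916654e+01,  6.33123589e-01, -2.05036632e-02,
       -7.01358887e+01, -1.65069840e+01]), 'qd': array([ 0.04720798, -0.00106795,  0.02032565,  0.07184674,  0.04817423,
        0.05744691]), 'joint_torque': array([ 2.50460238e-03, -5.82711482e+01,  2.93062466e+01,  6.99718729e+00,
        6.91790512e-03, -9.12208907e-05]), 'tcp_pos': array([ 0.21009348, -0.64098159,  0.24461392]), 'eef_rot': array([ 1.79903984e+02, -8.35316621e-03, -1.61857503e+02]), 'contact_force': array([-1.11483022,  0.18511487, -0.67307608]), 'moment': array([0.03749831, 0.00733899, 0.00545996]), 'gripper_force': 0.0, 'gripper_width': 0.08746045026380248}
top [[373.13794902   0.         259.98287945]
 [  0.         373.13794902 192.89360275]
 [  0.           0.           1.        ]] -0.12077849872262833 [[-0.00831909 -0.99721853  0.07406745  0.52457886]
 [-0.99988804  0.00921688  0.01178771  0.00541327]
 [-0.0124376  -0.07396109 -0.99718357  0.94869515]
 [ 0.          0.          0.          1.        ]]
side [[427.10724495   0.         254.86251412]
 [  0.         427.10724495 194.51346303]
 [  0.           0.           1.        ]] -0.09664668346862187 [[-0.84178524 -0.33644893  0.42213709  0.21110388]
 [-0.53975346  0.51303041 -0.66743239  0.61462307]
 [ 0.00798775 -0.78968469 -0.61346091  0.64804752]
 [ 0.          0.          0.          1.        ]]
```

View pics/top0.png

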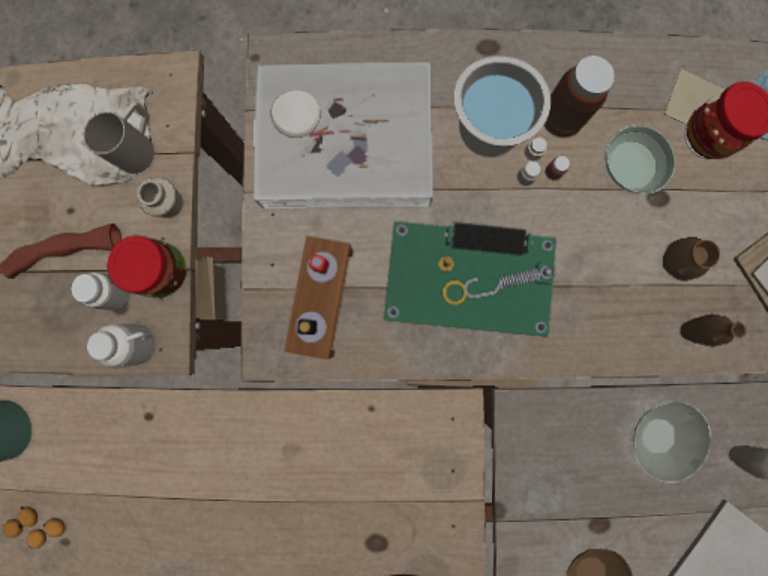

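View pics/side0.png

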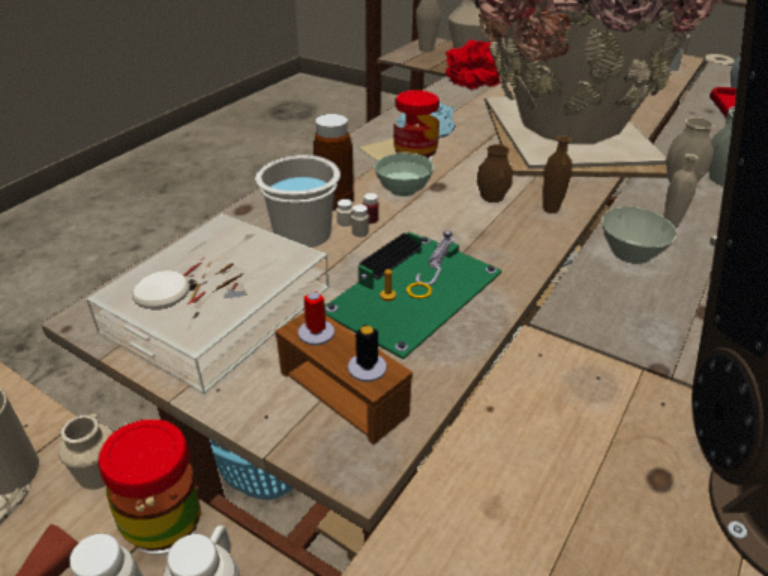

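The top view (768 px wide) shows the red puller handle at (318,263), black scraper at (308,326), the post at (446,263), the yellow ring at (455,293) and the spring eye near (546,272). Next I measure these positions.

```bash
cat > m.py <<'E'
from h import *
c=pickle.load(open('top0.pkl','rb')); f=c["frame"]; hsv=cv2.cvtColor(f,cv2.COLOR_RGB2HSV); P,R,o=pts(c)
def box(x0,y0,x1,y1):
    m=np.zeros(f.shape[:2],bool); m[int(y0/1.5):int(y1/1.5),int(x0/1.5):int(x1/1.5)]=1; return m
H,S,V=[hsv[...,i].astype(int) for i in range(3)]
r=box(435,275,472,312)&(H>18)&(H<35)&(S>150)&(V>100)
Q=plane(c,.035)[r][:,:2].astype(np.float32); (rx,ry),rr=cv2.minEnclosingCircle(Q); print('ring',r.sum(),rx,ry,rr, 'depth z',np.median(P[r][:,2]),P[r].mean(0))
p=box(432,252,460,275)&(H>10)&(H<30)&(S>120); d=P[p]; print('post depth',p.sum(),d[d[:,2]>.045].mean(0) if (d[:,2]>.045).any() else 0, d[:,2].max()); 
t=d[d[:,2]>.052]; print('post top',t.mean(0) if len(t) else 0,len(t))
base=d[d[:,2]<.03]; print('base',cv2.minEnclosingCircle(base[:,:2].astype(np.float32)))
e=box(535,262,560,285); d=P[e]; t=d[d[:,2]>.03]; print('eye',t.mean(0),t[:,2].max(),len(t))
# stand
s=box(275,230,360,365)&(abs(P[...,2]-.082)<.006)
Q=plane(c,.082)[s][:,:2].astype(np.float32); print('stand',cv2.minAreaRect(Q))
for n,b in(('puller',box(295,240,345,290)),('scraper',box(285,305,335,350))):
    d=P[b]; t=d[d[:,2]>.125]; print(n,t.mean(0),t[:,2].max(),len(t),cv2.minAreaRect(t[:,:2].astype(np.float32)))
    k=b&(S<60)&(V>120)&(P[...,2]>.085)&(P[...,2]<.1); print(' collar',cv2.minEnclosingCircle(plane(c,.091)[k][:,:2].astype(np.float32)),k.sum())
b=box(440,215,540,265)&(P[...,2]>.03); print('pedal',P[b][:,:3].min(0),P[b].max(0))
b=box(240,55,450,215)&(P[...,2]>.03); print('boxobj',P[b][:,:3].min(0),P[b].max(0))
im=cv2.resize(f[140:230,180:390,::-1],None,fx=3.8,fy=3.8,interpolation=cv2.INTER_CUBIC); cv2.imwrite('pics/crop.png',im)
E
python3 m.py
```

```text
ring 65 0.5873285531997681 -0.08843160420656204 0.019171079620718956 depth z 0.0376786754127838 [ 0.58596733 -0.08779628  0.0348703 ]
post depth 72 [ 0.63747429 -0.07552273  0.05918277] 0.06236652450691449
post top [ 0.63761441 -0.07569017  0.05981912] 21
base ((0.6370530128479004, -0.07725917547941208), 0.012034442275762558)
eye [ 0.61675818 -0.23430851  0.04382808] 0.05258930138143392 63
stand ((0.5795692205429077, 0.12953336536884308), (0.07152729481458664, 0.18576392531394958), 79.33511352539062)
puller [0.62167485 0.11561473 0.1723888 ] 0.9486951511032594 114 ((0.5833959579467773, 0.06397302448749542), (0.16425946354866028, 0.023950688540935516), 53.17020797729492)
 collar ((0.6255369782447815, 0.12172607332468033), 0.023163067176938057) 142
scraper [0.53224017 0.13133005 0.17848207] 0.9486951511032594 117 ((0.5327326655387878, 0.07760933041572571), (0.14451618492603302, 0.021697111427783966), 89.54827880859375)
 collar ((0.5326215028762817, 0.13797542452812195), 0.023118695244193077) 162
pedal [ 0.52457886 -0.21871549  0.03051034] [0.70209342 0.00541327 0.94869515]
boxobj [ 0.52457886 -0.05235564  0.03105133] [0.97038839 0.24321012 0.94869515]
```

View pics/crop.png

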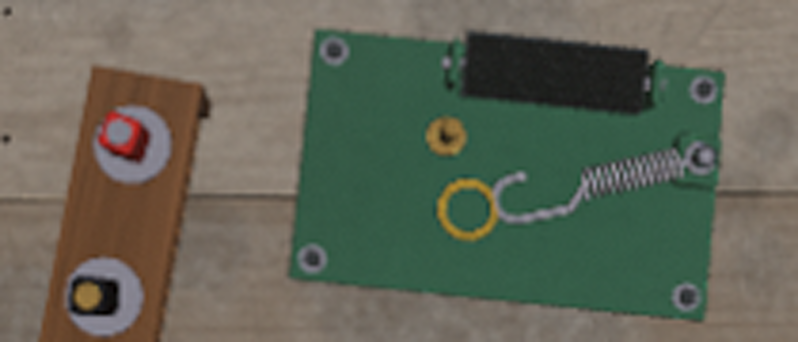

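Crop: ring at (468,210), hook lip faces the post at (446,135), eye at (702,155). I'll work out the handle orientation and the obstacle heights next, leaving out invalid depth readings.

```bash
cat >> m.py <<'E'
print('-----')
ok=c["range_z"]>0
for n,b in(('puller',box(295,240,345,290)),('scraper',box(285,305,335,350))):
    k=b&ok&(P[...,2]>.135)&(P[...,2]<.16); Q=plane(c,.145)[k][:,:2].astype(np.float32); print(n,k.sum(),Q.mean(0),cv2.minAreaRect(Q),P[k][:,2].mean())
for n,b in(('box',box(245,55,440,215)),('pail',box(450,50,550,150)),('pedal',box(445,215,535,258))):
    d=P[b&ok&(P[...,2]>.03)]; print(n,np.percentile(d,[1,99],axis=0).round(3).tolist())
s=get_state(); T=np.array(snap("wrist")["T"]); 
from scipy.spatial.transform import Rotation as Ro
W=np.eye(4); W[:3,:3]=Ro.from_euler('xyz',s['eef_rot'],degrees=True).as_matrix(); W[:3,3]=s['tcp_pos']; print('cam in tool',(np.linalg.inv(W)@T).round(3))
# target in tool axes
g=np.array([.6255,.1217,.30])-s['tcp_pos']; print('tool shift',(W[:3,:3].T@g).round(3))
E
python3 m.py | sed -n '/-----/,$p'
```

```text
-----
puller 103 [0.6255349  0.11997518] ((0.6256216764450073, 0.11966851353645325), (0.02301427721977234, 0.021402938291430473), 71.02272033691406) 0.1450616662879719
scraper 103 [0.53254795 0.13779625] ((0.5331896543502808, 0.13846375048160553), (0.021790960803627968, 0.0215971227735281), 89.69075775146484) 0.14528516472650557
box [[0.739, -0.05, 0.036], [0.966, 0.234, 0.092]]
pail [[0.809, -0.238, 0.038], [0.946, -0.09, 0.127]]
pedal [[0.65, -0.214, 0.032], [0.699, -0.076, 0.049]]
cam in tool [[-0.001 -0.962 -0.273  0.074]
 [ 1.    -0.001  0.     0.   ]
 [-0.    -0.273  0.962 -0.138]
 [ 0.     0.     0.     1.   ]]
tool shift [-0.632  0.596 -0.054]
```

Request:
apply_moves(targets=[[0.7,-0.028,0.0264,-0.003,0,0,0],[0.7,-0.028,0.0264,-0.003,0,0,0],[0.7,-0.028,0.0264,-0.003,0,0,0],[0.7,-0.028,0.0264,-0.003,0,0,0],[0.7,-0.028,0.0264,-0.003,0,0,0],[0.7,-0.028,0.0264,-0.003,0,0,0],[0.7,-0.028,0.0264,-0.003,0,0,0],[0.7,-0.028,0.0264,-0.003,0,0,0],[0.7,-0.028,0.0264,-0.003,0,0,0],[0.7,-0.028,0.0264,-0.003,0,0,0],[0.7,-0.028,0.0264,-0.003,0,0,0],[0.7,-0.028,0.0264,-0.003,0,0,0],[0.7,-0.028,0.0264,-0.003,0,0,0],[0.7,-0.028,0.0264,-0.003,0,0,0],[0.7,-0.028,0.0264,-0.003,0,0,0],[0.7,-0.028,0.0264,-0.003,0,0,0],[0.7,-0.028,0.0264,-0.003,0,0,0],[0.7,-0.028,0.0264,-0.003,0,0,0],[0.7,-0.028,0.0264,0,0,0,0],[0.7,-0.028,0.0264,0,0,0,0]])

```text
time_s: 1.82
tcp_pos: [0.5784, 0.0367, 0.2998]
eef_rot: [180.0, 0.0, -161.8]
contact_force: [0.7, -0.9, 0.3]
gripper_width: 0.0614
gripper_force: 0.0
```

Request:
apply_moves(targets=[[0.7,-0.024,0.023,0,0,0,0],[0.7,-0.024,0.023,0,0,0,0],[0.7,-0.024,0.022,0,0,0,0],[0.7,0,0,0,0,0,-0.0735],[0.7,0,0,0,0,0,-0.0735],[0.7,0,0,0,0,0,-0.0735],[0.7,0,0,0,0,0,-0.0735],[0.7,0,0,0,0,0,-0.0735],[0.7,0,0,0,0,0,-0.0735],[0.7,0,0,0,0,0,-0.0735],[0.7,0,0,0,0,0,-0.0735],[0.7,0,0,0,0,0,0],[0.7,0,0,0,0,0,0]])

```text
time_s: 2.9
tcp_pos: [0.625, 0.1218, 0.2993]
eef_rot: [180.0, -0.0, -109.1]
contact_force: [0.2, 0.3, 0.0]
gripper_width: 0.0612
gripper_force: 0.0
```

```bash
cat > w.py <<'E'
from h import *
c=snap("wrist"); pickle.dump(c,open('w0.pkl','wb')); s=get_state(); print(s['time_s'],s['tcp_pos'],s['eef_rot'],s['contact_force'])
f=c["frame"]; P,R,o=pts(c); hsv=cv2.cvtColor(f,cv2.COLOR_RGB2HSV); ok=c["range_z"]>0
Z=P[...,2]; near=np.hypot(P[...,0]-.6256,P[...,1]-.12)<.04
k=ok&near&(Z>.138)&(Z<.152); Q=plane(c,.145)[k][:,:2].astype(np.float32); print('handle',k.sum(),cv2.minAreaRect(Q),Z[k].mean())
k=ok&near&(Z>.086)&(Z<.096); Q=plane(c,.091)[k][:,:2].astype(np.float32); print('collar',k.sum(),cv2.minEnclosingCircle(Q),np.median(Z[k]))
cv2.imwrite('pics/w0.png',f[...,::-1])
E
python3 w.py
```

```text
2.95 [0.62505393 0.12178432 0.2993809 ] [ 1.79984283e+02 -1.16756089e-02 -1.09167461e+02] [0.70909142 0.00093649 0.08122276]
handle 533 ((0.6254101991653442, 0.12063685804605484), (0.021491331979632378, 0.0208851620554924), 70.82299041748047) 0.14384486376895173
collar 386 ((0.6247267127037048, 0.12088338285684586), 0.02314792387187481) 0.08637954500176137
```

View pics/w0.png

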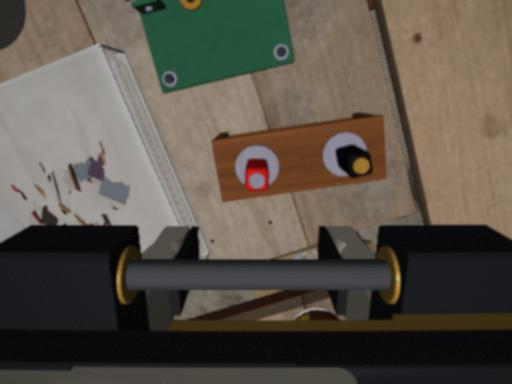

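The wrist view shows the red handle at (257,170) between the jaws' axis lines and the scraper at (350,155) clear to the right. The yaw already matches, so I'm descending to grip.

Request:
apply_moves(targets=[[0.7,0.001,0,0.03,0,0,0],[0.7,0,0,0.03,0,0,0],[0.7,0,0,0.03,0,0,0],[0.7,0,0,0.03,0,0,0],[0.7,0,0,0.03,0,0,0],[0.7,0,0,0.02,0,0,0],[0.7,0,0,0.009,0,0,0],[0.7,0,0,0,0,0,0],[0,0,0,0,0,0,0],[0,0,0,0,0,0,0],[0,0,0,0,0,0,0],[0,0,0,0,0,0,0],[0,0,0,0,0,0,0],[0,0,0,0,0,0,0],[0,0,0,0,0,0,0]], newtons=40)

```text
time_s: 4.2
tcp_pos: [0.6251, 0.121, 0.1211]
eef_rot: [-180.0, 0.0, -108.9]
contact_force: [-1.6, 0.3, 2.8]
gripper_width: 0.0219
gripper_force: 40.0
```

Request:
apply_moves(targets=[[0,0,0,-0.015,0,0,0],[0,0,0,-0.025,0,0,0],[0,0,0,-0.025,0,0,0],[0,0,0,-0.025,0,0,0],[0,0.02,-0.003,0,0,0,0],[0,0.025,-0.004,0,0,0,0],[0,0.03,-0.005,0,0,0,0],[0,0.03,-0.005,0,0,0,0],[0,0.03,-0.005,0,0,0,0],[0,0.03,-0.005,0,0,0,0],[0,0.025,-0.003,0,0,0,0],[0,0.02,-0.002,0,0,0,0],[0,0,0,0,0,0,0],[0,0,0,0,0,0,0]])

```text
time_s: 5.37
tcp_pos: [0.5865, -0.0891, 0.2105]
eef_rot: [180.0, 0.0, -109.1]
contact_force: [-0.2, 0.2, -1.0]
gripper_width: 0.022
gripper_force: 40.0
```

```bash
python3 - <<'E'
from h import *
s=get_state(); print(s['time_s'],s['tcp_pos'],s['eef_rot'],s['contact_force'],s['gripper_width'])
a=snap("side"); pickle.dump(a,open('s1.pkl','wb')); b=snap("wrist"); pickle.dump(b,open('w1.pkl','wb'))
im=cv2.resize(a["frame"][60:260,180:380,::-1],(400,400),interpolation=cv2.INTER_CUBIC); w=cv2.resize(b["frame"][...,::-1],(400,300))
o=np.zeros((400,800,3),np.uint8); o[:,:400]=im; o[:300,400:]=w; cv2.imwrite('pics/s1.png',o)
E
```

```text
5.3667 [ 0.58653891 -0.08914389  0.21052173] [ 1.79987056e+02  2.82361270e-03 -1.09052103e+02] [-0.19620265  0.16561182 -1.04215419] 0.021978185840141065
```

View pics/s1.png

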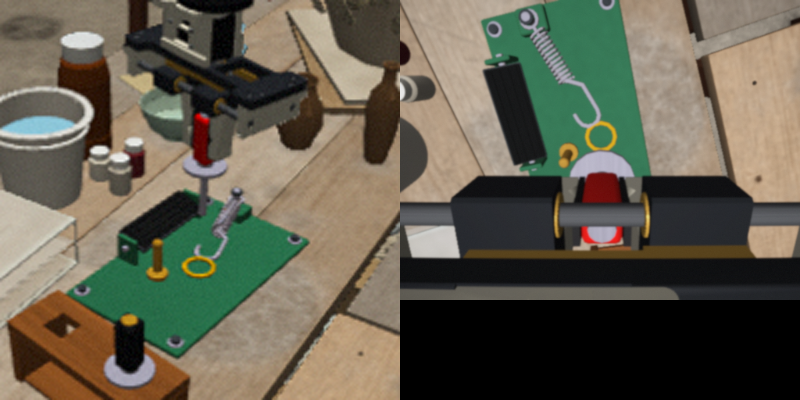

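The side crop (left) shows the puller hanging upright with its nose at (203,200) above the ring (198,267). The wrist view (right) shows the ring at (601,137), hook, post (568,153) and eye (527,18).

```bash
python3 - <<'E'
from h import *
for n,near in(('s1',0),('w1',0),('top0',0)):
    c=pickle.load(open(n+'.pkl','rb')); f=c["frame"]; P,R,o=pts(c); ok=c["range_z"]>0
    hsv=cv2.cvtColor(f,cv2.COLOR_RGB2HSV).astype(int); H,S,V=hsv[...,0],hsv[...,1],hsv[...,2]
    L=plane(c,.035)
    k=(H>20)&(H<35)&(S>150)&(V>100)&(np.hypot(L[...,0]-.587,L[...,1]+.088)<.026)
    Q=L[k][:,:2].astype(np.float32); print(n,'ring',k.sum(),cv2.minEnclosingCircle(Q), cv2.fitEllipse(Q)[0], P[k&ok][:,2].mean())
    Z=P[...,2]
    k=ok&(np.hypot(P[...,0]-.637,P[...,1]+.0765)<.012)&(Z>.02)&(Z<.066); d=P[k]
    if len(d)>3: print('  post',len(d),(d[:,:2].min(0)+d[:,:2].max(0))/2,d[:,:2].mean(0),d[:,2].max())
    k=ok&(np.hypot(P[...,0]-.616,P[...,1]+.24)<.015)&(Z>.043)&(Z<.08); d=P[k]
    if len(d)>3: print('  eye',len(d),(d[:,:2].min(0)+d[:,:2].max(0))/2,d[:,:2].mean(0),d[:,2].max())
    if n!='top0':
        k=ok&(np.hypot(P[...,0]-.5865,P[...,1]+.0891)<.015)&(Z>.10)&(Z<.165); d=P[k]
        if len(d)>3:
            for z in(.11,.12,.13,.14,.15,.16):
                e=d[abs(d[:,2]-z)<.005]; print('  nose',z,len(e),e.mean(0) if len(e) else 0)
            dd=o[:2]-np.array([.5865,-.0891]); print('   cam dir',dd/np.linalg.norm(dd))
E
```

```text
s1 ring 80 ((0.5886656045913696, -0.08896204829216003), 0.0204729326069355) (0.5886266231536865, -0.08858602494001389) 0.0327151883686468
  post 76 [ 0.63836611 -0.07508633] [ 0.63731904 -0.07280794] 0.06250696784213994
  eye 21 [ 0.6196105  -0.23809414] [ 0.61982433 -0.23778048] 0.05078524928278372
  nose 0.11 4 [ 0.58653528 -0.0849511   0.11287605]
  nose 0.12 15 [ 0.58644703 -0.08372345  0.11994334]
  nose 0.13 16 [ 0.58715573 -0.08394291  0.13019962]
  nose 0.14 17 [ 0.58575476 -0.08445143  0.139847  ]
  nose 0.15 16 [ 0.58578692 -0.08474308  0.15010535]
  nose 0.16 6 [ 0.58667834 -0.08418114  0.15734337]
   cam dir [-0.47066354  0.88231278]
w1 ring 491 ((0.5876115560531616, -0.08840145170688629), 0.0198876541107893) (0.587390124797821, -0.0882633775472641) 0.034871788327584814
  post 269 [ 0.63740251 -0.07709991] [ 0.63557776 -0.0788608 ] 0.06141333911796065
  eye 312 [ 0.61901682 -0.23660232] [ 0.61901684 -0.24006067] 0.05072873781127629
top0 ring 65 ((0.5873285531997681, -0.08843160420656204), 0.019171079620718956) (0.5870690941810608, -0.0883369892835617) 0.03487030170184253
  post 31 [ 0.64037805 -0.07559051] [ 0.63759431 -0.07495334] 0.06236652450691449
  eye 28 [ 0.61827948 -0.2369088 ] [ 0.61817245 -0.23890231] 0.05258930138143392
```

Two views agree: ring (0.5877,-0.0884), post (0.6373,-0.0766), eye about (0.6185,-0.2405). The nose is within about 2 mm of the ring centre, so I'm lowering it.

Request:
apply_moves(targets=[[0,0,0,0.02,0,0,0],[0,0,0,0.02,0,0,0],[0,0,0,0.02,0,0,0],[0,0,0,0.015,0,0,0],[0,0,0,0.01,0,0,0],[0,0,0,0.01,0,0,0],[0,0,0,0,0,0,0],[0,0,0,0,0,0,0]], newtons=60)

```text
time_s: 6.13
tcp_pos: [0.5871, -0.0878, 0.1155]
eef_rot: [180.0, -0.0, -108.9]
contact_force: [-0.1, -0.1, 0.1]
gripper_width: 0.0216
gripper_force: 60.0
```

Request:
apply_moves(targets=[[0,-0.006,0.0035,0,0,0,0],[0,-0.006,0.0035,0,0,0,0],[0,-0.006,0.0035,0,0,0,0],[0,-0.006,0.0035,0,0,0,0],[0,-0.006,0.0035,0,0,0,0],[0,-0.006,0.0035,0,0,0,0],[0,0,0,0,0,0,0],[0,0,0,0,0,0,0]])

```text
time_s: 6.8
tcp_pos: [0.5788, -0.047, 0.1158]
eef_rot: [-180.0, -0.0, -108.9]
contact_force: [1.3, -3.5, 0.4]
gripper_width: 0.0219
gripper_force: 60.0
```

```bash
cat > v.py <<'E'
import sys
from h import *
n=sys.argv[1]
s=get_state(); print(s['time_s'],s['tcp_pos'],s['eef_rot'],s['contact_force'],s['gripper_width'])
a=snap("side"); pickle.dump(a,open(n+'.pkl','wb')); b=snap("wrist"); t=snap("top")
o=np.zeros((400,800,3),np.uint8); o[:,:400]=cv2.resize(a["frame"][90:240,190:340,::-1],(400,400),interpolation=cv2.INTER_CUBIC); o[:200,400:]=cv2.resize(b["frame"][:192,:,::-1],(400,200))
o[200:,400:]=cv2.resize(t["frame"][130:230,190:390,::-1],(400,200)); cv2.imwrite(f'pics/{n}.png',o)
E
python3 v.py p2
```

```text
6.8 [ 0.57879097 -0.04695102  0.11576051] [-1.79983619e+02 -1.07495923e-02 -1.08871225e+02] [ 1.25351441 -3.54104386  0.3662244 ] 0.021919028704593998
```

View pics/p2.png

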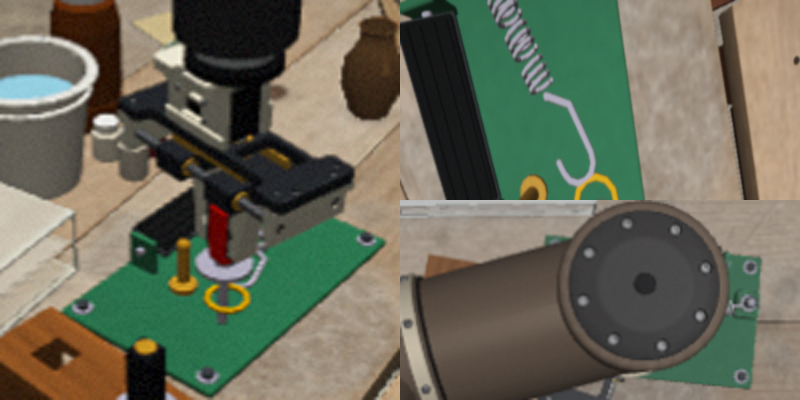

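The nose stands inside the yellow ring (227,297 in the side crop), the tool is upright, and the spring is pulling at 3.8 N. I'm finishing the stretch, then swinging.

Request:
apply_moves(targets=[[0,-0.005,0.003,0,0,0,0],[0,-0.005,0.003,0,0,0,0],[0,-0.005,0.003,0,0,0,0],[0,-0.005,0.003,0,0,0,0],[0,-0.005,0.003,0,0,0,0],[0,-0.005,0.003,0,0,0,0],[0,-0.005,0.003,0,0,0,0],[0,0,0,0,0,0,0],[0,0,0,0,0,0,0]])

```text
time_s: 7.7
tcp_pos: [0.57, -0.0072, 0.1156]
eef_rot: [180.0, -0.0, -108.9]
contact_force: [1.0, -7.0, -1.1]
gripper_width: 0.0218
gripper_force: 60.0
```

Request:
apply_moves(targets=[[0,-0.0023,-0.0058,0,0,0,0],[0,-0.0023,-0.0058,0,0,0,0],[0,-0.0023,-0.0058,0,0,0,0],[0,-0.0023,-0.0058,0,0,0,0],[0,-0.0023,-0.0058,0,0,0,0],[0,-0.0023,-0.0058,0,0,0,0],[0,-0.0023,-0.0058,0,0,0,0],[0,-0.0023,-0.0058,0,0,0,0],[0,-0.0023,-0.0058,0,0,0,0],[0,-0.0023,-0.0058,0,0,0,0],[0,-0.0023,-0.0058,0,0,0,0],[0,-0.0023,-0.0058,0,0,0,0],[0,0,0,0,0,0,0],[0,0,0,0,0,0,0]])

```text
time_s: 8.87
tcp_pos: [0.6443, -0.0044, 0.1149]
eef_rot: [179.9, -0.1, -108.9]
contact_force: [-0.8, -7.8, -1.7]
gripper_width: 0.0219
gripper_force: 60.0
```

```bash
python3 v.py p3
```

```text
8.8667 [ 0.64428792 -0.00443963  0.11490634] [ 1.79887164e+02 -1.08268284e-01 -1.08941625e+02] [-0.77492    -7.78798442 -1.7392152 ] 0.021892135623155867
```

View pics/p3.png

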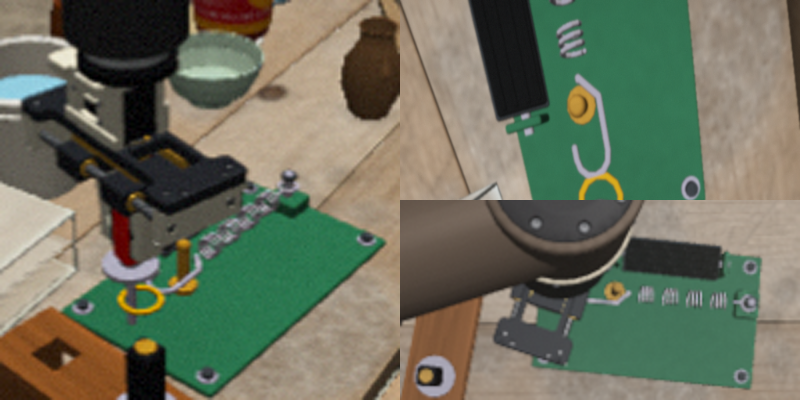

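The wrist view shows the post (581,103) inside the hook's channel, with the shank at (604,130) and the lip end at (575,150). I'll measure the lateral offset before easing back.

```bash
cat > l.py <<'E'
from h import *
E=np.array([.6185,-.2405]); Po=np.array([.6373,-.0766]); u=(Po-E)/np.linalg.norm(Po-E); n=np.array([u[1],-u[0]])
s=get_state(); d=s['tcp_pos'][:2]+[.001,.001]-E; print('nose r,lat',d@u,d@n,s['contact_force'])
for cam in('side','wrist'):
    c=snap(cam); L=plane(c,.035); hsv=cv2.cvtColor(c["frame"],cv2.COLOR_RGB2HSV).astype(int); H,S,V=hsv[...,0],hsv[...,1],hsv[...,2]
    k=(H>20)&(H<35)&(S>150)&(V>100)&(abs((L[...,:2]-E)@n)<.05)&((L[...,:2]-E)@u>.172)&((L[...,:2]-E)@u<.26)
    Q=L[k][:,:2]; q=(Q-E)@np.c_[u,n]; print(cam,k.sum(),'r,lat extents',q.min(0),q.max(0), 'centre',cv2.minEnclosingCircle(q.astype(np.float32)))
E
python3 l.py
```

```text
nose r,lat 0.23850573152789584 -0.0006851433733013038 [-1.51041523 -6.85140294 -0.61593179]
side 88 r,lat extents [ 0.17782401 -0.02755425] [0.2472128  0.01747105] centre ((0.21086236834526062, -0.007104463409632444), 0.036703262478113174)
wrist 588 r,lat extents [ 0.17328291 -0.02321693] [0.23581162 0.01625709] centre ((0.20492494106292725, -0.007640705443918705), 0.03370741754770279)
```

Request:
apply_moves(targets=[[0,-0.0008,-0.0035,0,0,0,0],[0,-0.0008,-0.0035,0,0,0,0],[0,0,0,0,0,0,0],[0,0,0,0,0,0,0]])

```text
time_s: 9.45
tcp_pos: [0.6512, -0.0052, 0.115]
eef_rot: [179.9, -0.1, -108.9]
contact_force: [-0.8, -6.5, -0.8]
gripper_width: 0.0219
gripper_force: 60.0
```

```bash
sed -i 's/>.172/>.203/' l.py; python3 l.py
```

```text
nose r,lat 0.23856910582407737 0.00656016332705528 [-0.76954527 -6.52449836 -0.78241568]
side 76 r,lat extents [ 0.20902687 -0.01557156] [0.2474216  0.02418551] centre ((0.22810623049736023, 0.004044503439217806), 0.020279735326766968)
wrist 563 r,lat extents [ 0.2106385  -0.01660425] [0.23596778 0.02271576] centre ((0.22743989527225494, 0.003057820023968816), 0.019786132499575615)
```

The ring is now at lateral +3.5 mm, so the channel is aligned with the post. I'm easing back.

Request:
apply_moves(targets=[[0,0.0047,-0.0007,0,0,0,0],[0,0.0047,-0.0007,0,0,0,0],[0,0.0047,-0.0007,0,0,0,0],[0,0.0047,-0.0007,0,0,0,0],[0,0.0047,-0.0007,0,0,0,0],[0,0.0047,-0.0007,0,0,0,0],[0,0.0047,-0.0007,0,0,0,0],[0,0.0047,-0.0007,0,0,0,0],[0,0,0,0,0,0,0],[0,0,0,0,0,0,0]])

```text
time_s: 10.38
tcp_pos: [0.6453, -0.042, 0.1155]
eef_rot: [180.0, 0.0, -109.0]
contact_force: [0.3, -3.2, -1.3]
gripper_width: 0.0217
gripper_force: 60.0
```

```bash
sed -i 's/>.203/>.172/;s/abs((L\[...,:2\]-E)@n)<.05/abs((L[...,:2]-E)@n)<.03/' l.py; python3 l.py; python3 v.py p4
```

```text
nose r,lat 0.20134043624570022 0.004843601826726277 [ 0.26395712 -3.21671952 -1.33138906]
side 90 r,lat extents [ 0.17330812 -0.02755425] [0.21051279 0.02192255] centre ((0.19063375890254974, -0.003290026681497693), 0.02532011829316616)
wrist 565 r,lat extents [ 0.17410855 -0.02728955] [0.25941768 0.02140816] centre ((0.21685422956943512, -0.007846759632229805), 0.046893905848264694)
10.4833 [ 0.64534757 -0.04182815  0.11560374] [-1.79996319e+02  8.29475294e-04 -1.08923692e+02] [ 0.2289222  -2.64966998 -1.1395608 ] 0.021865409928612488
```

View pics/p4.png

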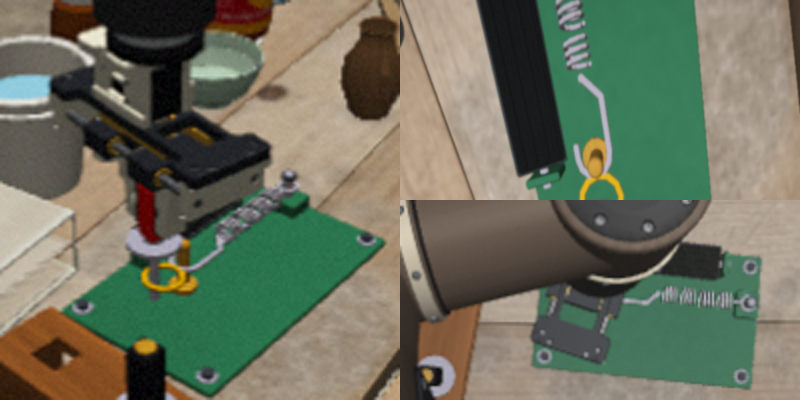

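The post now sits in the hook bend (wrist view 597,155) and the load is about 3 N. I'm easing the last 10 mm to unload the ring.

Request:
apply_moves(targets=[[0,0.005,-0.0008,0,0,0,0],[0,0.005,-0.0008,0,0,0,0],[0,0,0,0,0,0,0],[0,0,0,0,0,0,0],[0,0,0,0,0,0,0]])

```text
time_s: 11.05
tcp_pos: [0.6437, -0.0518, 0.1156]
eef_rot: [-180.0, 0.0, -108.9]
contact_force: [-0.4, -0.1, -1.2]
gripper_width: 0.0219
gripper_force: 60.0
```

Request:
apply_moves(targets=[[0,0,0,-0.01,0,0,0],[0,0,0,-0.01,0,0,0],[0,0,0,-0.015,0,0,0],[0,0,0,-0.02,0,0,0],[0,0,0,-0.02,0,0,0],[0,0,0,-0.02,0,0,0],[0,0,0,0,0,0,0],[0,0,0,0,0,0,0],[0,0,0,0,0,0,0]])

```text
time_s: 11.8
tcp_pos: [0.6434, -0.0518, 0.2109]
eef_rot: [-180.0, 0.0, -108.9]
contact_force: [-0.4, 0.4, -1.6]
gripper_width: 0.0217
gripper_force: 60.0
```

```bash
python3 v.py p5; python3 - <<'E'
from h import *
s=get_state(); c=pickle.load(open('p5.pkl','rb')); P,R,o=pts(c); ok=c["range_z"]>0; Z=P[...,2]
k=ok&(np.hypot(P[...,0]-s['tcp_pos'][0],P[...,1]-s['tcp_pos'][1])<.015)
for z in(.118,.13,.14,.15,.16):
    e=P[k&(abs(Z-z)<.005)]; print('nose',z,len(e),(e.mean(0)-s['tcp_pos']).round(4) if len(e) else 0)
print(P[k][:,2].min())
E
```

```text
11.8 [ 0.64335525 -0.05179167  0.21093135] [-1.79983771e+02  3.56918397e-02 -1.08933231e+02] [-0.38130745  0.43374641 -1.64181696] 0.021712008249036168
nose 0.118 12 [-0.0001  0.0032 -0.0927]
nose 0.13 17 [-0.0004  0.0039 -0.08  ]
nose 0.14 14 [-0.001   0.0052 -0.069 ]
nose 0.15 17 [-0.0007  0.0039 -0.0596]
nose 0.16 7 [-0.0004  0.0047 -0.0518]
0.005438903352019908
```

View pics/p5.png

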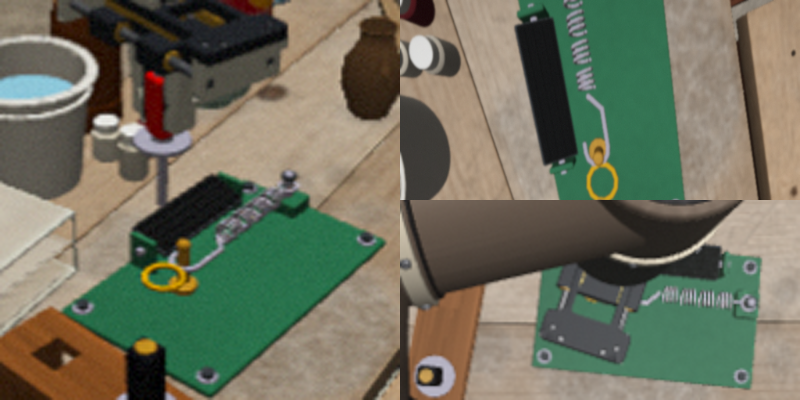

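The hook holds on the post (side view 182,270), with the ring free and the puller upright. I'm returning to the stand.

Request:
apply_moves(targets=[[0,-0.012,0.0056,0,0,0,0],[0,-0.02,0.0093,0,0,0,0],[0,-0.025,0.0117,0,0,0,0],[0,-0.025,0.0117,0,0,0,0],[0,-0.025,0.0117,0,0,0,0],[0,-0.025,0.0117,0,0,0,0],[0,-0.015,0.0068,0,0,0,0],[0,-0.0106,0.0049,0,0,0,0],[0,0,0,0,0,0,0],[0,0,0,0,0,0,0],[0,0,0,0,0,0,0]])

```text
time_s: 12.87
tcp_pos: [0.6251, 0.1205, 0.2103]
eef_rot: [180.0, -0.0, -108.9]
contact_force: [-0.1, -0.2, -0.6]
gripper_width: 0.0218
gripper_force: 60.0
```

Down 87 mm, leaving about 2 mm of drop.

Request:
apply_moves(targets=[[0,-0.0004,0,0.015,0,0,0],[0,0,0,0.015,0,0,0],[0,0,0,0.015,0,0,0],[0,0,0,0.015,0,0,0],[0,0,0,0.015,0,0,0],[0,0,0,0.008,0,0,0],[0,0,0,0.004,0,0,0],[0,0,0,0,0,0,0],[0,0,0,0,0,0,0],[0,0,0,0,0,0,0]])

```text
time_s: 13.7
tcp_pos: [0.626, 0.1213, 0.1246]
eef_rot: [-179.9, 0.1, -108.9]
contact_force: [-0.5, -0.5, -0.8]
gripper_width: 0.0217
gripper_force: 60.0
```

Request:
apply_moves(targets=[[0,0,0,0.0025,0,0,0],[0,0,0,0,0,0,0],[0,0,0,0,0,0,0],[0.65,0,0,0,0,0,0],[0.65,0,0,0,0,0,0],[0.65,0,0,0,0,0,0],[0.65,0,0,0,0,0,0],[0.65,0,0,0,0,0,0],[0.65,0,0,0,0,0,0],[0.65,0,0,-0.02,0,0,0],[0.65,0,0,-0.03,0,0,0],[0.65,0,0,-0.03,0,0,0],[0.65,0,0,-0.03,0,0,0],[0.65,0,0,-0.03,0,0,0],[0.65,0,0,-0.03,0,0,0],[0.65,0,0,0,0,0,0],[0.65,0,0,0,0,0,0]])

```text
time_s: 15.12
tcp_pos: [0.6261, 0.1217, 0.2934]
eef_rot: [-179.8, 0.2, -108.9]
contact_force: [-0.2, -0.2, -0.9]
gripper_width: 0.0571
gripper_force: 0.0
```

```bash
python3 w.py; python3 v.py p6
```

```text
15.1667 [0.62531854 0.12144736 0.29146454] [-1.79970177e+02  6.82551453e-02 -1.08935320e+02] [-0.42055872 -1.14016598 -1.20207736]
handle 550 ((0.6241739988327026, 0.12124278396368027), (0.021112320944666862, 0.02137376368045807), 71.07887268066406) 0.1438485863311489
collar 405 ((0.6243475675582886, 0.12180616706609726), 0.023174870759248734) 0.08648269943695197
15.1667 [0.62531854 0.12144736 0.29146454] [-1.79970177e+02  6.82551453e-02 -1.08935320e+02] [-0.42055872 -1.14016598 -1.20207736] 0.05700675732619882
```

View pics/p6.png

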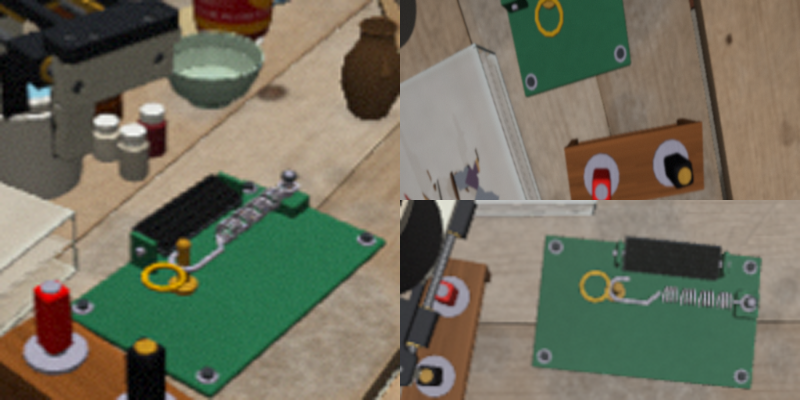

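The puller hangs upright in its own hole (side view 53,350) within 1.5 mm of where it began. The hook is on the post (top view 617,290), and the scraper hasn't moved.

```bash
python3 -c "
from plant import close_job; print(close_job())"
```

```text
the job is handed in; nothing more can be done
None
```

I handed the job in at about 15 s: camera views show the hook on the brass post, the puller upright in its own hole about 1.5 mm from where it started, and the scraper in place; the hand-in gave no verdict.

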